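Change over the slide under a latched spring cover

ROBOT

A 7-joint arm with a two-finger parallel gripper is mounted at the origin on a cart in front of the work surface, level with it; the furniture and walls round the work are solid. World frame = base frame: x ahead of the robot, y to its left, z up, the work surface at z = 0. Lengths are in m, angles in rad, forces in N, time in s.
With the tool pointing down it reaches from about 0.4 to 0.85 m from the base axis. Payload 10.4 kg.
Tool frame: the origin (TCP) lies midway between the tips of the shut fingers; the grasp point (between the pads) lies 19 mm behind it; z points along the fingers, y is the line along which they close (so a half turn about z gives the same grasp; the last joint's range is limited). The gripper opens to 87 mm and grips with 3 to 60 N. Pads are 19 mm wide; open, the fingers measure 117 mm over their backs; the gripper's body (75 mm by 190 mm) begins 51 mm behind the grasp point.
Start: joints at [1.124, 0.332, -0.065, 1.46, 0.022, 1.35, -0.088], TCP at [0.257, -0.57, 0.223] pointing down, gripper open.
Joint ranges: [-2.6, 2.6], [-0.5, 2.12], [-1.47, 1.34], [0.16, 2.42], [-1.27, 4.41], [0.06, 2.06], [-2.6, 2.6]. Speed limits (rad/s): [2.22, 2.22, 2.79, 2.79, 3.14, 3.14, 3.14].

INTERFACE

Orientations are given as a unit quaternion [x, y, z, w].
In Python, from bench import r gives the robot as it stands.
- The arm moves only by the tool arm_command, never from a script. Its arguments are lists of equal length, an entry for each row: "xyz": the shift along the world's x, y, z in m, a list of three; "rot": the turn, a rotation vector about the world's x, y, z in rad, a list of three. In form: {"xyz": [[tx, ty, tz], ...], "rot": [[ax, ay, az], ...]}. A call has 1 to 20 rows; each row is the pose to reach, as a shift and turn from the pose commanded when the call began; what a row does not reach only later rows make up. A row lasts 1/12 s, in which the tool goes at most 41.7 mm and 7.16 degrees, less where a joint would pass 70% of its speed; a pose out of reach is approached as far as the arm can. A call with a gripper value outside its range is refused whole. "grip" is the opening, from 0 (shut) to 1 (fully open), set as the call begins (left out, the last holds). The fingers move at their own pace and stop on an object; "squeeze" is the grip in N (left out, the last holds). Time passes only in rows, so rows that repeat a pose let the fingers close. It gives the time, the measured TCP pose, the force, the opening and the grip force at its end, in the units of the state.
- r.read_state(): the state, without advancing time (a new reading comes with each control period).
- r.camera(name): name is "side" or "top"; returns the picture (400x640x3 uint8, red, green, blue); there is no depth.
- r.camera_model(name): a dict with "fx", "fy", "cx", "cy" (pixels), "T" (4x4, takes a point from camera to world coordinates). Camera axes: x right, y up, looking along -z (the intrinsics and any distortion apply to the point x, -y, -z); pixel columns grow to the right and rows downward; lengths in m; the calibration is good to about 2 mm. A picture is of the moment at which its call begins. camera_model takes no time and is no camera call.
- r.close_job(): hands the job in; it is judged then, once.
Trained networks look in the newest picture that a camera, given by its name, has taken for a name from the list of things; names that differ only in an ending like _2 or _b are one class to them, and where a whole thing is asked for, a point or a joint stands for the part that bears it (a point fixed in the world has none). Each returns a list of dicts, best first, with "conf" (0 to 1); they miss things now and then, are a little off and sometimes report something else, mostly with a low value. They report only what shows in the picture. A call takes as long as a camera call.
- r.look_for(label, camera): "at" ([x, y, z] in m, in the coordinates of the camera as it stood for that picture, good to about 4 mm: the middle of the surface that is visible of it).
- r.spot_point(label, camera): "at" ([x, y, z] in m, in the coordinates of the camera as it stood for that picture, good to about 4 mm: a listed point, or the origin of a listed thing).
The state is a dict: "time": time; "joint_positions": joint angles; "joint_vel": joint speeds; "joint_torque": joint torques, N m; "ee_pos": TCP position; "eef_rot": TCP orientation; "ft_force": force on the tool from outside, world axes, zero at the start; "torque": the same for the moment, N m; "width": finger opening in m; "grip_force": force on a finger pad.
Only numpy, scipy, OpenCV 4.12 (cv2) and the standard library are available. Lean on these libraries where they do the work, as an engineer would, in place of code of your own. Each camera call takes 0.05 s, during which the arm holds its last target. There are 200 camera calls.

TASK

Press the thumb latch of the small control box so that its sprung cover pops fully open, move the black changeover slide on the deck beneath all the way to its left stop (seen from the latch side), then swing the cover down and snap it shut so that the latch holds it. Feel your way: the box stands up to 24 mm higher on its foot than you are told, and pushing on it with 25 N or more will break it. Leave the bottles and the can beside it where they stand.

Things in the scene. Friction and masses are not known exactly. Their poses are not given: they have to be found in the camera images.
- control_foot: Fixed aluminium foot plate of the control box, 120x90x6 mm; origin under its centre, on the worktop; z up, x from the front (latch) to the back (hinge), y left. The white housing (94x80 mm) on its screw neck is rigid but locked at an unmeasured height: all above the foot stands h = 0 to 24 mm higher (new each time) than its points and heights tell, which are for h = 0.
- pad_nominal (a point): Centre of the top of the thumb latch's ribbed steel pad (18 mm in x, 20 in y) for h = 0: x=-74, y=0, z=28 mm of the foot. Pressed straight down it resists with 2 N rising to 4 N, frees the cover after 3 to 5 mm and stops hard after 7 mm. The upright hook behind it (x -48 to -38, y -10 to 10, z to 51) tips 5 mm towards the pad: keep fingers in front of x=-55.
- deck_nominal (a point): Centre of the slide's path on the flat grey deck for h = 0: x=-6, y=0, z=30 mm of the foot. The deck (x -42 to 48, y -38 to 38) carries nothing but the black slide knob, 14 (x) x 12 (y) x 14.5 mm high, whose foot is at x=-6, y=-13+s (s: control_slide in mm).
- hinge_nominal (a point): Middle of the cover's hinge line (along y) for h = 0: x=48, y=0, z=32 mm of the foot. The grey cover is a box lid 86x76x18 mm; shut, its flat top is at z=52, x -41 to 45 mm of the foot, and a steel tongue on its front wall is under the latch hook. Fully open it leans back: rim 113 mm up, outer face back to x=79 there.
- control_cover (a joint): Cover angle, rad: 0 shut and latched, 1.7 fully open (its spring holds it there). Shut it by pushing its outer face from behind near the rim, following it round and down: 1 to 4 N; at 0.12 the tongue meets the hook, then 8 to 13 N on the top's front third until it snaps at about 0.05; hard stop at -0.035; let go, it rests at 0.
- control_slide (a joint): Position of the changeover slide in m along the foot's +y (to the left seen from the front): 0 at the right stop, 0.026 at the left stop; starts at 0 to 0.010. It moves with about 3 N and stays where it is left.
- manipulator_right: Fixed black micromanipulator that overhangs the worktop to the left of the box, 60 to 370 mm up, within x 0.43 to 0.60 and y -0.17 to 0.05 m of the world (a joystick reaches down to 30 mm there): keep the wrist and gripper clear of it and come to the box from the right or in front. Origin on its stand.
- bottle_medium: Bystander: bottle with pink contents and white cap, 42 mm diameter, 87 mm high, standing; origin at the centre of its base.
- buffer_bottle: Bystander: small white bottle with a cap, 34 mm diameter, 65 mm high, standing; origin at the centre of its base.
- objective_can: Bystander: cream and black cylindrical can, 40 mm diameter, 61 mm high, standing; origin at the centre of its base.

How it is judged:
On the way, in this order (a step that is already met when the one before it is completed fails the run):
1. the latch is released and the cover stands open (over 1.4 rad) (value of joint control_cover above 1.4 rad), for 0.2 s.
2. with the cover open, the slide is within 2.5 mm of its left stop (value of joint control_slide above 0.0235 m and value of joint control_cover above 1 rad), for 0.2 s.
At the end, for the whole second after the job is handed in: The cover is shut and held by its latch with nothing touching it (within 0.02 rad of shut, at rest), and the slide is within 2.5 mm of its left stop (value of joint control_cover between -0.03 and 0.02 rad and velocity of joint control_cover below 0.05 rad/s and value of joint control_slide above 0.0235 m).
It fails at once if the fingers push on the control box with 25 N or more (contact force between the fingers and control_foot above 25 N).
It fails at once if the arm pushes on the control box with 25 N or more (contact force between the arm and control_foot above 25 N).
It fails at once if a bottle or the can is moved by more than 20 mm (distance of any of bottle_medium, buffer_bottle, objective_can from where it was at the start of the episode above 0.02 m).
It also fails if it takes over 72 s, if anything falls off the work surface, if the arm or the gripper's body presses on something with over 40 N, if the wrist force passes 120 N, or if a joint passes its speed limit or range.

## Working session

There is one attempt and no reset: what is moved stays moved. The work goes in short steps, Python scripts to look and compute and a tool call to move; the robot and the scene stay as the last step left them, time stands still between calls to the robot, and variables do not carry over. Pictures are saved under pics/ and viewed, at most 10 in all, crops included, and the job is handed in when it is done.

Besides the shell and the picture viewer there is one more tool, called after "Emit:" by a JSON object that holds its "method" and its "body". arm_command: Moves the arm, as the interface text tells. Its arguments: {"type":"object","properties":{"xyz":{"type":"array"},"rot":{"type":"array"},"grip":{"type":"number"},"squeeze":{"type":"number"}},"required":["xyz","rot"]}

```bash
ls; mkdir -p pics
cat > h.py <<'E'
from bench import r
import numpy as np, cv2
def look(label,cam,fn='look_for'):
    T=np.array(r.camera_model(cam)['T'])
    return [(round(d['conf'],2),np.round(T[:3,:3]@np.array(d['at'])+T[:3,3],4).tolist()) for d in getattr(r,fn)(label,cam)[:2]]
def proj(p,cam):
    m=r.camera_model(cam);T=np.linalg.inv(np.array(m['T']));q=T[:3,:3]@np.array(p)+T[:3,3]
    return m['cx']+m['fx']*q[0]/-q[2], m['cy']+m['fy']*-q[1]/-q[2]
def st():
    s=r.read_state();print({k:np.round(s[k],4).tolist() for k in('time','ee_pos','eef_rot','ft_force','width','joint_positions')})
E
python3 - <<'E'
from h import *
st()
ims=[]
for c in('top','side'):
    im=r.camera(c)[:,:,::-1];cv2.imwrite(f'pics/{c}0.png',im)
    m=r.camera_model(c);print(c,{k:np.round(v,3).tolist() for k,v in m.items()})
    for l in('control_foot','pad_nominal','hinge_nominal','deck_nominal'):
        print(c,l,look(l,c,'spot_point'))
    for l in('pad_nominal','control_cover','manipulator_right','bottle_medium','buffer_bottle','objective_can'): print(c,l,look(l,c))
E
```

```text
pics
{'time': 0.0, 'ee_pos': [0.2568, -0.5694, 0.2217], 'eef_rot': [0.9776, 0.2103, -0.0002, -0.0007], 'ft_force': [-0.049, -0.4009, -0.1913], 'width': 0.0869, 'joint_positions': [1.1244, 0.3329, -0.0647, 1.4609, 0.0216, 1.3499, -0.0885]}
top {'fx': 389.3, 'fy': 389.3, 'cx': 318.293, 'cy': 203.125, 'T': [[-0.009, 0.989, -0.148, 0.469], [-1.0, -0.007, 0.009, -0.174], [0.008, 0.148, 0.989, 0.907], [0.0, 0.0, 0.0, 1.0]]}
top control_foot [(0.65, [0.5475, -0.2663, 0.0019])]
top pad_nominal [(0.63, [0.4728, -0.2704, 0.0291])]
top hinge_nominal [(0.77, [0.5998, -0.2613, 0.0333])]
top deck_nominal []
top pad_nominal [(0.6, [0.5381, -0.2612, 0.0712])]
top control_cover [(0.74, [0.5547, -0.2679, 0.0727])]
top manipulator_right []
top bottle_medium []
top buffer_bottle [(0.65, [0.674, -0.1418, 0.0506])]
top objective_can [(0.57, [0.7212, -0.2008, 0.0609])]
side {'fx': 508.352, 'fy': 508.352, 'cx': 320.806, 'cy': 204.969, 'T': [[0.102, -0.705, 0.702, 1.236], [0.995, 0.066, -0.079, -0.222], [0.01, 0.706, 0.708, 0.676], [0.0, 0.0, 0.0, 1.0]]}
side control_foot [(0.58, [0.5528, -0.2623, -0.0013])]
side pad_nominal [(0.85, [0.4742, -0.2677, 0.0308]), (0.2, [0.6321, -0.0562, 0.0001])]
side hinge_nominal [(0.9, [0.5928, -0.2571, 0.0277])]
side deck_nominal []
side pad_nominal [(0.97, [0.5845, -0.2646, 0.0689])]
side control_cover [(0.97, [0.5656, -0.2629, 0.0777])]
side manipulator_right []
side bottle_medium [(0.98, [0.6425, -0.0587, 0.0569])]
side buffer_bottle [(0.72, [0.6882, -0.1422, 0.0453])]
side objective_can [(0.91, [0.731, -0.1995, 0.0493])]
```

Run:
```python
import cv2,numpy as np
a=cv2.imread('pics/top0.png')[120:300,260:500];b=cv2.imread('pics/side0.png')[150:340,130:450]
cv2.imwrite('pics/a.png',cv2.resize(a,None,fx=3.3,fy=3.3,interpolation=cv2.INTER_CUBIC))
cv2.imwrite('pics/b.png',cv2.resize(b,None,fx=2.5,fy=2.5,interpolation=cv2.INTER_CUBIC))
```

```text
(no output)
```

View pics/a.png

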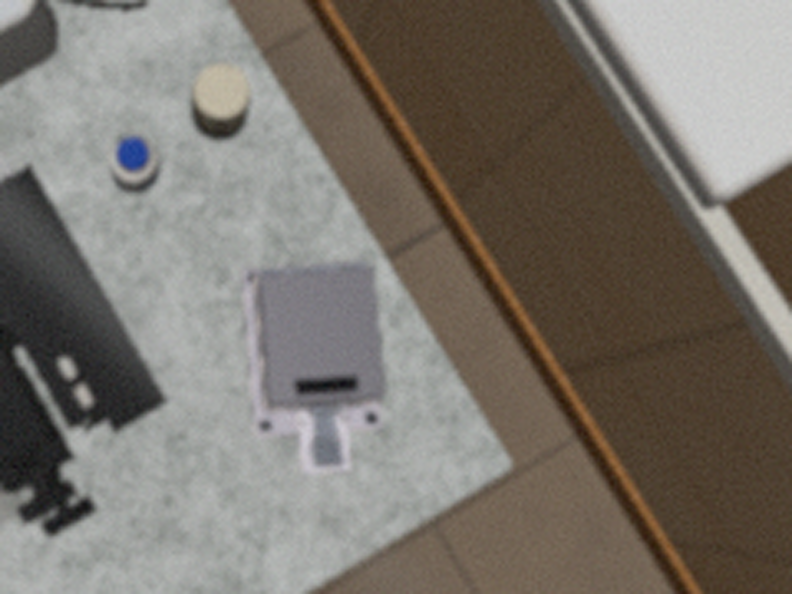

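View pics/b.png

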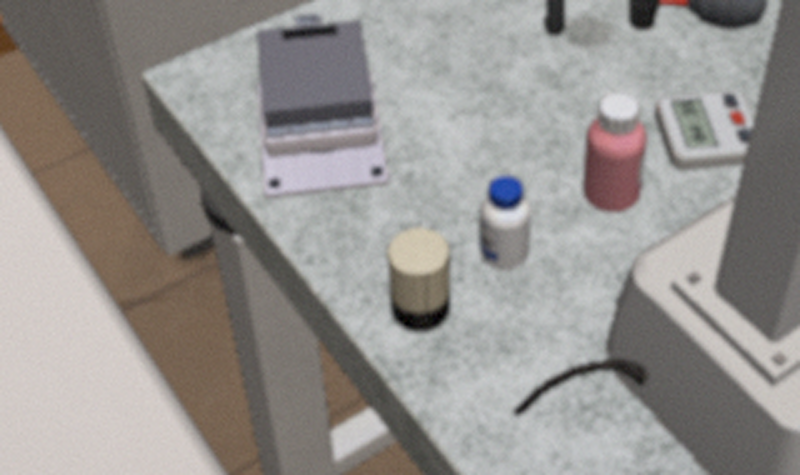

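```bash
cat > fit.py <<'E'
from h import *
from scipy.optimize import least_squares
t=lambda u,v:(260+u/3.3,120+v/3.3); s=lambda u,v:(130+u/2.5,150+v/2.5)
obs=[('top',(45,38,'h'),t(262,270)),('top',(45,-38,'h'),t(374,264)),('top',(-41,-38,'h'),t(384,401)),('top',(-41,38,'h'),t(264,408)),
('top',(-1,1,'s'),t(265,425)),('top',(-1,-1,'s'),t(371,418)),
('side',(-41,-38,'h'),s(258,25)),('side',(-41,38,'h'),s(362,22)),('side',(45,38,'h'),s(371,98)),('side',(45,-38,'h'),s(262,105)),
('side',(60,-45,6),s(266,191)),('side',(60,45,6),s(386,182)),('side',(1,-1,'s'),s(274,183)),('side',(1,1,'s'),s(377,171))]
def f(p):
    x,y,w,h,sx,sy=p;o=[]
    for c,q,px in obs:
        a,b,z=q
        if z=='h': z=52+h
        elif z=='s': a*=sx;b*=sy;z=6
        P=[x+(a*np.cos(w)-b*np.sin(w))/1e3,y+(a*np.sin(w)+b*np.cos(w))/1e3,z/1e3]
        o+=list(np.array(proj(P,c))-px)
    return o
r0=least_squares(f,[.547,-.265,0,15,50,35],loss='soft_l1',x_scale=[.01,.01,.1,5,5,5])
print(np.round(r0.x,4),np.round(f(r0.x),1))
E
python3 fit.py
```

```text
[ 5.50600e-01 -2.63800e-01  4.59000e-02  2.28551e+01  5.14592e+01
  3.71368e+01] [-1.6  1.  -0.5  0.9 -0.5 -0.8  0.3 -1.  -1.2 -0.2 -1.2  0.2 -0.4  0.6
 -0.4 -1.8  0.2 -0.5 -0.6  0.9 -1.7  0.5  0.7 -1.  -0.6 -0.2 -0.5  0.4]
```

Emit:
{"method": "arm_command", "body": {"xyz": [[0.01,0.01,0],[0.03,0.035,0],[0.055,0.06,-0.01],[0.08,0.09,-0.02],[0.105,0.12,-0.035],[0.13,0.15,-0.05],[0.155,0.18,-0.065],[0.18,0.205,-0.08],[0.2,0.23,-0.09],[0.212,0.243,-0.1],[0.22,0.251,-0.11],[0.22,0.251,-0.12],[0.22,0.251,-0.13],[0.22,0.251,-0.13],[0.22,0.251,-0.13]], "rot": [[0,0,-0.03],[0,0,-0.06],[0,0,-0.1],[0,0,-0.14],[0,0,-0.18],[0,0,-0.22],[0,0,-0.26],[0,0,-0.3],[0,0,-0.33],[0,0,-0.36],[0,0,-0.378],[0,0,-0.378],[0,0,-0.378],[0,0,-0.378],[0,0,-0.378]], "grip": 1}}

```text
time: 2.35
ee_pos: [0.4757, -0.3199, 0.0921]
eef_rot: [1.0, 0.022, -0.001, -0.0]
ft_force: [0.0, 0.2, 0.8]
width: 0.0872
grip_force: 0.0
```

```bash
cat >> h.py <<'E'
F=np.array([.5506,-.2638]);W=.0459
def tgt(x,y,z):  # foot mm -> shift needed from measured pose, left finger at (x,y)
    y=y-51;c,s=np.cos(W),np.sin(W)
    P=np.array([F[0]+(x*c-y*s)/1e3,F[1]+(x*s+y*c)/1e3,z/1e3]);return np.round(P-r.read_state()['ee_pos'],4)
def snap(cam,n,box,k):
    im=r.camera(cam)[:,:,::-1];x0,y0,x1,y1=box
    cv2.imwrite(f'pics/{n}.png',cv2.resize(im[y0:y1,x0:x1],None,fx=k,fy=k,interpolation=cv2.INTER_CUBIC))
E
python3 - <<'E'
from h import *
st();print(tgt(-76,0,60))
a=r.camera('top')[120:300,260:460,::-1];b=r.camera('side')[100:280,150:350,::-1]
cv2.imwrite('pics/c.png',cv2.resize(np.hstack([a,b]),None,fx=2,fy=2,interpolation=cv2.INTER_CUBIC))
E
```

```text
{'time': 2.35, 'ee_pos': [0.4757, -0.3199, 0.0921], 'eef_rot': [0.9998, 0.0221, -0.0006, -0.0], 'ft_force': [0.0168, 0.2282, 0.8177], 'width': 0.0872, 'joint_positions': [0.6896, 0.338, -0.2114, 1.7431, 0.08, 1.07, -1.0753]}
[ 0.0013  0.0017 -0.0321]
```

View pics/c.png

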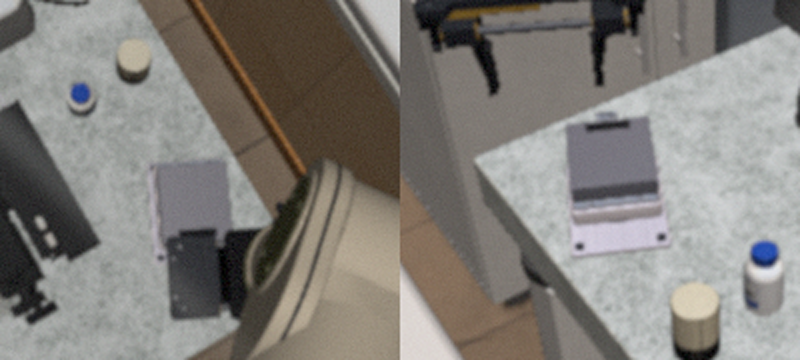

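Emit:
{"method": "arm_command", "body": {"xyz": [[0,0.001,-0.006],[0,0.002,-0.014],[0,0.002,-0.022],[0,0.002,-0.028],[0,0.002,-0.032],[0,0.002,-0.033],[0,0.002,-0.033]], "rot": [[0,0,0],[0,0,0],[0,0,0],[0,0,0],[0,0,0],[0,0,0],[0,0,0]]}}

```text
time: 3.03
ee_pos: [0.4769, -0.3166, 0.0591]
eef_rot: [1.0, 0.023, -0.0, -0.0]
ft_force: [0.4, -0.4, 0.2]
width: 0.0873
grip_force: 0.0
```

Emit:
{"method": "arm_command", "body": {"xyz": [[0,0,-0.001],[0,0,-0.002],[0,0,-0.003],[0,0,-0.003]], "rot": [[0,0,0],[0,0,0],[0,0,0],[0,0,0]]}}

```text
time: 3.37
ee_pos: [0.4771, -0.3167, 0.0566]
eef_rot: [1.0, 0.023, 0.0, 0.0]
ft_force: [-0.5, 0.5, 0.7]
width: 0.0867
grip_force: 0.0
```

Emit:
{"method": "arm_command", "body": {"xyz": [[0,0,-0.001],[0,0,-0.002],[0,0,-0.002]], "rot": [[0,0,0],[0,0,0],[0,0,0]]}}

```text
time: 3.62
ee_pos: [0.4769, -0.3167, 0.0544]
eef_rot: [1.0, 0.023, -0.0, -0.0]
ft_force: [0.3, 0.2, 0.7]
width: 0.0875
grip_force: 0.0
```

Emit:
{"method": "arm_command", "body": {"xyz": [[0,0,-0.001],[0,0,-0.002],[0,0,-0.002]], "rot": [[0,0,0],[0,0,0],[0,0,0]]}}

```text
time: 3.87
ee_pos: [0.4769, -0.3167, 0.0524]
eef_rot: [1.0, 0.023, -0.0, -0.0]
ft_force: [-0.2, 1.2, -0.8]
width: 0.0873
grip_force: 0.0
```

Emit:
{"method": "arm_command", "body": {"xyz": [[0,0,-0.001],[0,0,-0.002],[0,0,-0.002]], "rot": [[0,0,0],[0,0,0],[0,0,0]]}}

```text
time: 4.12
ee_pos: [0.4769, -0.3167, 0.0504]
eef_rot: [1.0, 0.023, -0.0, -0.0]
ft_force: [0.4, 0.8, -0.0]
width: 0.0866
grip_force: 0.0
```

Emit:
{"method": "arm_command", "body": {"xyz": [[0,0,-0.001],[0,0,-0.002],[0,0,-0.002]], "rot": [[0,0,0],[0,0,0],[0,0,0]]}}

```text
time: 4.37
ee_pos: [0.4766, -0.3168, 0.0486]
eef_rot: [1.0, 0.023, -0.0, -0.0]
ft_force: [-4.0, 1.0, 4.9]
width: 0.087
grip_force: 2.4
```

Emit:
{"method": "arm_command", "body": {"xyz": [[0,0,-0.001],[0,0,-0.002],[0,0,-0.002]], "rot": [[0,0,0],[0,0,0],[0,0,0]]}}

```text
time: 4.62
ee_pos: [0.4762, -0.3168, 0.0465]
eef_rot: [1.0, 0.023, -0.001, -0.0]
ft_force: [-3.9, -0.1, 5.0]
width: 0.0868
grip_force: 2.6
```

Emit:
{"method": "arm_command", "body": {"xyz": [[0,0,-0.001],[0,0,-0.0015],[0,0,-0.0015],[0,0,-0.0015]], "rot": [[0,0,0],[0,0,0],[0,0,0],[0,0,0]]}}

```text
time: 4.95
ee_pos: [0.4762, -0.3169, 0.0451]
eef_rot: [1.0, 0.023, -0.001, -0.0]
ft_force: [-4.1, 0.3, 5.8]
width: 0.0869
grip_force: 3.3
```

Run:
```python
from h import *
st()
a=r.camera('top')[120:300,260:460,::-1];b=r.camera('side')[100:280,150:350,::-1]
cv2.imwrite('pics/d.png',cv2.resize(np.hstack([a,b]),None,fx=2,fy=2,interpolation=cv2.INTER_CUBIC))
```

```text
{'time': 4.95, 'ee_pos': [0.4762, -0.3169, 0.0451], 'eef_rot': [0.9997, 0.0228, -0.0008, -0.0], 'ft_force': [-4.1343, 0.3172, 5.8029], 'width': 0.0869, 'joint_positions': [0.6814, 0.3918, -0.2087, 1.782, 0.0964, 0.979, -1.0911]}
```

View pics/d.png

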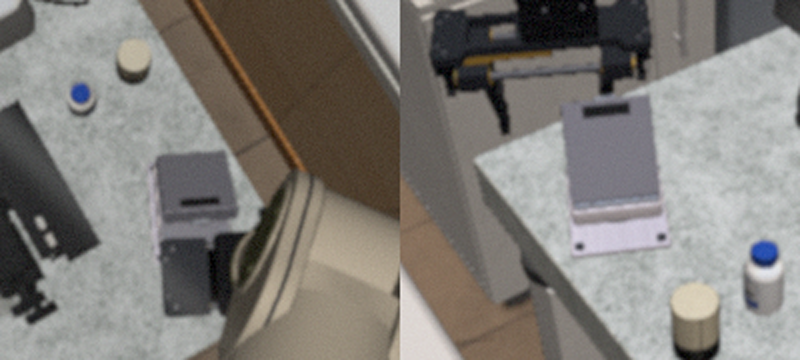

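Emit:
{"method": "arm_command", "body": {"xyz": [[-0.004,0,0.003],[-0.015,0,0.012],[-0.03,0,0.03],[-0.03,0,0.05],[-0.03,0,0.07],[-0.03,0,0.075],[-0.03,0,0.075],[-0.03,0,0.075],[-0.03,0,0.075]], "rot": [[0,0,0],[0,0,0],[0,0,0],[0,0,0],[0,0,0],[0,0,0],[0,0,0],[0,0,0],[0,0,0]]}}

```text
time: 5.8
ee_pos: [0.4465, -0.3163, 0.1188]
eef_rot: [1.0, 0.023, -0.001, -0.0]
ft_force: [0.6, 0.6, 0.2]
width: 0.087
grip_force: 0.0
```

Run:
```python
from h import *
st()
a=r.camera('top')[120:300,260:460,::-1];b=r.camera('side')[100:280,150:350,::-1]
cv2.imwrite('pics/e.png',cv2.resize(np.hstack([a,b]),None,fx=2,fy=2,interpolation=cv2.INTER_CUBIC))
for c in('top','side'):
    for l in('pad_nominal','hinge_nominal','deck_nominal','control_slide'): print(c,l,look(l,c,'spot_point'),look(l,c))
for y in (0,-25,-35): print(y,tgt(-6,y,60))
```

```text
{'time': 5.8, 'ee_pos': [0.4465, -0.3163, 0.1188], 'eef_rot': [0.9997, 0.023, -0.0007, -0.0005], 'ft_force': [0.6239, 0.5776, 0.2263], 'width': 0.087, 'joint_positions': [0.7192, 0.2572, -0.2134, 1.7858, 0.0602, 1.1066, -1.0392]}
top pad_nominal [(0.95, [0.4768, -0.2673, 0.0274])] [(0.59, [0.5665, -0.2609, 0.052])]
top hinge_nominal [(0.62, [0.5983, -0.2644, 0.0307])] [(0.58, [0.5629, -0.2614, 0.0521]), (0.45, [0.6113, -0.2658, 0.0894])]
top deck_nominal [(0.95, [0.5442, -0.2678, 0.0331])] [(0.96, [0.5641, -0.2618, 0.0507])]Traceback (most recent call last):
  File "<stdin>", line 6, in <module>
  File "h.py", line 5, in look
    return [(round(d['conf'],2),np.round(T[:3,:3]@np.array(d['at'])+T[:3,3],4).tolist()) for d in getattr(r,fn)(label,cam)[:2]]
                                                                                                  ~~~~~~~~~~~~~^^^^^^^^^^^
ValueError: it knows: bottle_medium, buffer_bottle, control_foot, deck_nominal, hinge_nominal, manipulator_right, objective_can, pad_nominal
```

View pics/e.png

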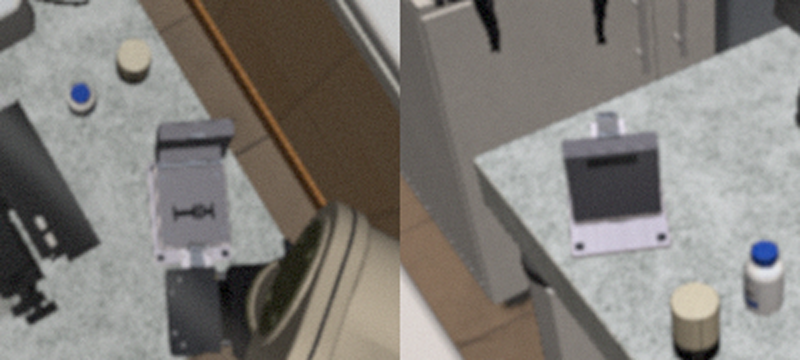

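Emit:
{"method": "arm_command", "body": {"xyz": [[0.005,-0.004,0],[0.02,-0.012,0],[0.04,-0.02,0],[0.06,-0.028,0],[0.08,-0.033,-0.005],[0.093,-0.033,-0.015],[0.1,-0.033,-0.03],[0.102,-0.033,-0.042],[0.102,-0.033,-0.05],[0.102,-0.033,-0.055],[0.102,-0.033,-0.057],[0.102,-0.033,-0.057]], "rot": [[0,0,0],[0,0,0],[0,0,0],[0,0,0],[0,0,0],[0,0,0],[0,0,0],[0,0,0],[0,0,0],[0,0,0],[0,0,0],[0,0,0]]}}

```text
time: 7.2
ee_pos: [0.5485, -0.35, 0.063]
eef_rot: [1.0, 0.023, -0.0, 0.0]
ft_force: [0.7, -0.6, 0.7]
width: 0.0869
grip_force: 0.0
```

Emit:
{"method": "arm_command", "body": {"xyz": [[0,0,-0.001],[0,0,-0.002],[0,0,-0.003],[0,0,-0.004],[0,0,-0.004]], "rot": [[0,0,0],[0,0,0],[0,0,0],[0,0,0],[0,0,0]]}}

```text
time: 7.62
ee_pos: [0.549, -0.3497, 0.0591]
eef_rot: [1.0, 0.023, 0.0, 0.0]
ft_force: [0.2, 0.4, -0.2]
width: 0.0866
grip_force: 0.0
```

Run:
```python
from h import *
st()
a=r.camera('top')[170:270,310:410,::-1];b=r.camera('side')[130:230,200:300,::-1]
cv2.imwrite('pics/f.png',cv2.resize(np.hstack([a,b]),None,fx=4,fy=4,interpolation=cv2.INTER_CUBIC))
print(tgt(-6,-34.5,58))
```

```text
{'time': 7.6167, 'ee_pos': [0.549, -0.3497, 0.0591], 'eef_rot': [0.9997, 0.0229, 0.0, 0.0001], 'ft_force': [0.1985, 0.4342, -0.1578], 'width': 0.0866, 'joint_positions': [0.6472, 0.5249, -0.1997, 1.5531, 0.1134, 1.0749, -1.1054]}
[-0.0005  0.0002 -0.0011]
```

View pics/f.png

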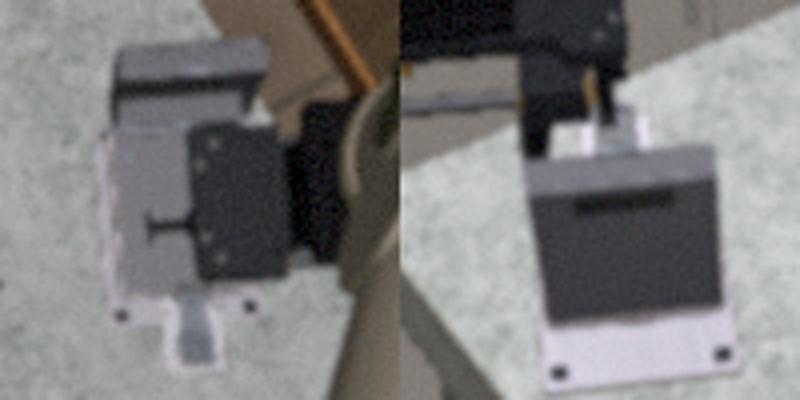

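Run:
```python
from h import *
for n,p in dict(left=(.551,-.299,.059),right=(.5465,-.401,.059),bodyleft=(.553,-.255,.129)).items():
    u,v=proj(p,'side');print(n,400+(u-200)*4,(v-130)*4)
```

```text
left 543.9229952967048 205.75305002585367
right 313.62729510122665 213.11197437605767
bodyleft 630.2896643648869 80.84118843945521
```

Emit:
{"method": "arm_command", "body": {"xyz": [[0,0.003,0],[0,0.006,0],[-0.0003,0.009,0],[-0.0005,0.012,0],[-0.0006,0.015,0],[-0.0008,0.018,0],[-0.001,0.021,0],[-0.001,0.024,0],[-0.0012,0.027,0],[-0.0013,0.029,0],[-0.0013,0.029,0]], "rot": [[0,0,0],[0,0,0],[0,0,0],[0,0,0],[0,0,0],[0,0,0],[0,0,0],[0,0,0],[0,0,0],[0,0,0],[0,0,0]]}}

```text
time: 8.63
ee_pos: [0.5476, -0.3205, 0.0591]
eef_rot: [1.0, 0.023, -0.0, 0.0]
ft_force: [-0.1, -1.4, 0.1]
width: 0.0872
grip_force: 0.5
```

Emit:
{"method": "arm_command", "body": {"xyz": [[0,0.001,0],[0,0.002,0],[0,0.002,0]], "rot": [[0,0,0],[0,0,0],[0,0,0]]}}

```text
time: 8.88
ee_pos: [0.5475, -0.3188, 0.059]
eef_rot: [1.0, 0.023, -0.0, 0.0]
ft_force: [-0.5, -2.2, 1.3]
width: 0.0869
grip_force: 1.1
```

Emit:
{"method": "arm_command", "body": {"xyz": [[0,0.001,0],[0,0.002,0],[0,0.002,0]], "rot": [[0,0,0],[0,0,0],[0,0,0]]}}

```text
time: 9.13
ee_pos: [0.5477, -0.3165, 0.059]
eef_rot: [1.0, 0.023, -0.0, -0.0]
ft_force: [-1.9, -2.9, 0.1]
width: 0.0871
grip_force: 1.2
```

Emit:
{"method": "arm_command", "body": {"xyz": [[0,0.001,0],[0,0.0015,0],[0,0.0015,0]], "rot": [[0,0,0],[0,0,0],[0,0,0]]}}

```text
time: 9.38
ee_pos: [0.5477, -0.315, 0.059]
eef_rot: [1.0, 0.023, -0.0, -0.0]
ft_force: [-1.1, -2.5, 0.3]
width: 0.0873
grip_force: 1.0
```

Emit:
{"method": "arm_command", "body": {"xyz": [[0,0.001,0],[0,0.0015,0],[0,0.0015,0]], "rot": [[0,0,0],[0,0,0],[0,0,0]]}}

```text
time: 9.63
ee_pos: [0.5477, -0.3135, 0.059]
eef_rot: [1.0, 0.023, -0.0, -0.0]
ft_force: [-1.0, -1.7, 0.2]
width: 0.0873
grip_force: 1.0
```

Emit:
{"method": "arm_command", "body": {"xyz": [[0,0.001,0],[0,0.0015,0],[0,0.0015,0]], "rot": [[0,0,0],[0,0,0],[0,0,0]]}}

```text
time: 9.88
ee_pos: [0.5477, -0.312, 0.059]
eef_rot: [1.0, 0.023, -0.0, -0.0]
ft_force: [-1.1, -2.1, -0.6]
width: 0.0869
grip_force: 1.0
```

Emit:
{"method": "arm_command", "body": {"xyz": [[0,0.001,0],[0,0.0015,0],[0,0.0015,0]], "rot": [[0,0,0],[0,0,0],[0,0,0]]}}

```text
time: 10.13
ee_pos: [0.5478, -0.3105, 0.059]
eef_rot: [1.0, 0.023, -0.0, -0.0]
ft_force: [-1.1, -2.6, -0.4]
width: 0.0872
grip_force: 1.0
```

Emit:
{"method": "arm_command", "body": {"xyz": [[0,0.001,0],[0,0.0015,0],[0,0.0015,0]], "rot": [[0,0,0],[0,0,0],[0,0,0]]}}

```text
time: 10.38
ee_pos: [0.5477, -0.3099, 0.0591]
eef_rot: [1.0, 0.023, 0.0, 0.001]
ft_force: [-1.1, -4.9, -2.1]
width: 0.0868
grip_force: 2.4
```

Run:
```python
from h import *
st()
a=r.camera('top')[170:270,310:410,::-1];b=r.camera('side')[130:230,200:300,::-1]
cv2.imwrite('pics/g.png',cv2.resize(np.hstack([a,b]),None,fx=4,fy=4,interpolation=cv2.INTER_CUBIC))
```

```text
{'time': 10.3833, 'ee_pos': [0.5477, -0.3099, 0.0591], 'eef_rot': [0.9997, 0.0227, 0.0001, 0.0006], 'ft_force': [-1.082, -4.8775, -2.0612], 'width': 0.0868, 'joint_positions': [0.6083, 0.4836, -0.2141, 1.616, 0.1149, 1.0536, -1.1643]}
```

View pics/g.png

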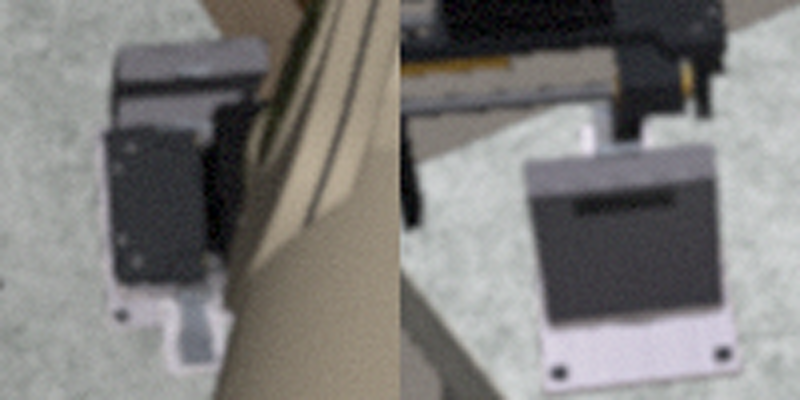

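Emit:
{"method": "arm_command", "body": {"xyz": [[0,0.001,0],[0,0.001,0],[0,0.001,0]], "rot": [[0,0,0],[0,0,0],[0,0,0]]}}

```text
time: 10.73
ee_pos: [0.5476, -0.3098, 0.0592]
eef_rot: [1.0, 0.022, 0.0, 0.001]
ft_force: [-1.3, -7.7, -1.8]
width: 0.0872
grip_force: 3.7
```

Emit:
{"method": "arm_command", "body": {"xyz": [[0,-0.004,0],[0,-0.006,0.003],[0,-0.006,0.02],[0,-0.006,0.045],[0,-0.006,0.075],[0,-0.006,0.1],[0,-0.006,0.115],[0.01,-0.004,0.117],[0.03,-0.002,0.117],[0.055,-0.001,0.117],[0.08,-0.001,0.117],[0.095,-0.001,0.117],[0.103,-0.001,0.117],[0.103,-0.001,0.117],[0.103,-0.001,0.117]], "rot": [[0,0,0],[0,0,0],[0,0,0],[0,0,0],[0,0,0],[0,0,0],[0,0,0],[0,0,0],[0,0,0],[0,0,0],[0,0,0],[0,0,0],[0,0,0],[0,0,0],[0,0,0]]}}

```text
time: 11.98
ee_pos: [0.6505, -0.3088, 0.1752]
eef_rot: [1.0, 0.023, -0.001, -0.0]
ft_force: [0.4, -0.4, 0.7]
width: 0.0873
grip_force: 0.0
```

Emit:
{"method": "arm_command", "body": {"xyz": [[0,0,-0.006],[0,0,-0.016],[0,0,-0.03],[0,0,-0.042],[0,0,-0.052],[0,0,-0.057],[0,0,-0.057],[0,0,-0.057]], "rot": [[0,0,0],[0,0,0],[0,0,0],[0,0,0],[0,0,0],[0,0,0],[0,0,0],[0,0,0]]}}

```text
time: 12.65
ee_pos: [0.6507, -0.3092, 0.1189]
eef_rot: [1.0, 0.023, -0.0, -0.0]
ft_force: [1.3, 0.3, -0.1]
width: 0.0871
grip_force: 0.0
```

Run:
```python
from h import *
st()
a=r.camera('top')[150:270,290:410,::-1];b=r.camera('side')[110:230,190:310,::-1]
cv2.imwrite('pics/i.png',cv2.resize(np.hstack([a,b]),None,fx=3.3,fy=3.3,interpolation=cv2.INTER_CUBIC))
```

```text
{'time': 12.65, 'ee_pos': [0.6507, -0.3092, 0.1189], 'eef_rot': [0.9997, 0.0229, -0.0001, -0.0001], 'ft_force': [1.3304, 0.2878, -0.0827], 'width': 0.0871, 'joint_positions': [0.5203, 0.6154, -0.2153, 1.2819, 0.13, 1.2581, -1.2216]}
```

View pics/i.png

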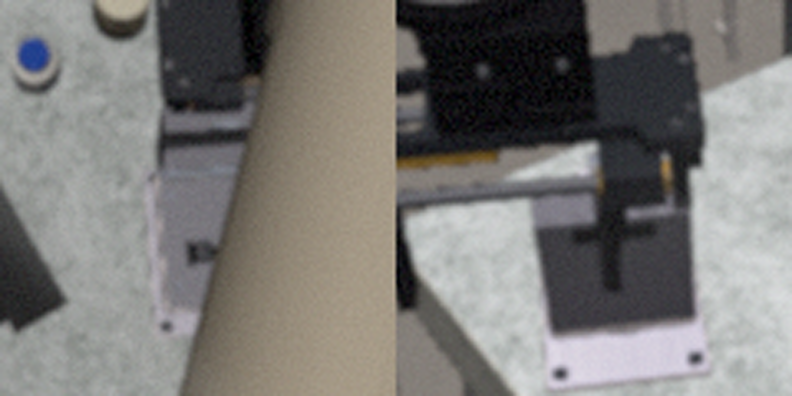

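Emit:
{"method": "arm_command", "body": {"xyz": [[-0.005,0,0.002],[-0.01,-0.0005,0.004],[-0.015,-0.0007,0.005],[-0.02,-0.001,0.006],[-0.025,-0.001,0.007],[-0.03,-0.0014,0.008],[-0.035,-0.0016,0.0085],[-0.04,-0.0018,0.0086],[-0.045,-0.002,0.0083],[-0.05,-0.0023,0.0076],[-0.056,-0.0026,0.0067],[-0.0615,-0.0028,0.0055],[-0.0615,-0.0028,0.0055]], "rot": [[0,0,0],[0,0,0],[0,0,0],[0,0,0],[0,0,0],[0,0,0],[0,0,0],[0,0,0],[0,0,0],[0,0,0],[0,0,0],[0,0,0],[0,0,0]]}}

```text
time: 13.83
ee_pos: [0.5877, -0.3126, 0.1241]
eef_rot: [1.0, 0.022, -0.001, 0.0]
ft_force: [1.1, -0.9, 3.1]
width: 0.0868
grip_force: 1.3
```

Run:
```python
from h import *
st()
b=r.camera('side')[110:230,190:310,::-1]
cv2.imwrite('pics/j.png',cv2.resize(b,None,fx=4,fy=4,interpolation=cv2.INTER_CUBIC))
```

```text
{'time': 13.8333, 'ee_pos': [0.5877, -0.3126, 0.1241], 'eef_rot': [0.9997, 0.0224, -0.0007, 0.0001], 'ft_force': [1.1112, -0.8594, 3.1041], 'width': 0.0868, 'joint_positions': [0.5809, 0.4954, -0.2209, 1.4516, 0.1124, 1.2081, -1.1803]}
```

View pics/j.png

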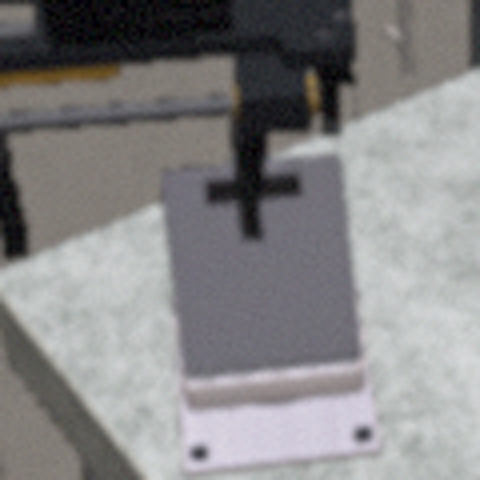

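Emit:
{"method": "arm_command", "body": {"xyz": [[-0.005,0,-0.0012],[-0.01,-0.0005,-0.0026],[-0.0148,-0.0007,-0.0041],[-0.0195,-0.001,-0.0065],[-0.024,-0.001,-0.009],[-0.0284,-0.0013,-0.0117],[-0.0325,-0.0015,-0.015],[-0.0365,-0.0017,-0.0185],[-0.0403,-0.0018,-0.0221],[-0.043,-0.002,-0.0252],[-0.0455,-0.0021,-0.0284],[-0.0477,-0.0022,-0.0315],[-0.0477,-0.0022,-0.0315]], "rot": [[0,0,0],[0,0,0],[0,0,0],[0,0,0],[0,0,0],[0,0,0],[0,0,0],[0,0,0],[0,0,0],[0,0,0],[0,0,0],[0,0,0],[0,0,0]]}}

```text
time: 14.97
ee_pos: [0.5408, -0.3142, 0.0923]
eef_rot: [1.0, 0.023, -0.001, -0.0]
ft_force: [1.8, -0.2, 1.9]
width: 0.0868
grip_force: 1.3
```

Emit:
{"method": "arm_command", "body": {"xyz": [[-0.001,0,-0.002],[-0.002,0,-0.004],[-0.003,0,-0.005],[-0.003,0,-0.005]], "rot": [[0,0,0],[0,0,0],[0,0,0],[0,0,0]]}}

```text
time: 15.3
ee_pos: [0.5384, -0.3143, 0.0878]
eef_rot: [1.0, 0.023, -0.0, 0.0]
ft_force: [1.7, -0.4, 2.9]
width: 0.0868
grip_force: 1.4
```

Emit:
{"method": "arm_command", "body": {"xyz": [[0,0,-0.001],[0,0,-0.002],[0,0,-0.003],[0,0,-0.003]], "rot": [[0,0,0],[0,0,0],[0,0,0],[0,0,0]]}}

```text
time: 15.63
ee_pos: [0.5377, -0.3144, 0.0847]
eef_rot: [1.0, 0.023, -0.001, -0.0]
ft_force: [-2.9, 0.0, 4.7]
width: 0.0874
grip_force: 2.1
```

Emit:
{"method": "arm_command", "body": {"xyz": [[0,0,-0.001],[0,0,-0.002],[0,0,-0.002]], "rot": [[0,0,0],[0,0,0],[0,0,0]]}}

```text
time: 15.88
ee_pos: [0.5383, -0.3143, 0.0828]
eef_rot: [1.0, 0.023, -0.0, 0.0]
ft_force: [-2.2, -0.7, 4.3]
width: 0.0871
grip_force: 2.1
```

Emit:
{"method": "arm_command", "body": {"xyz": [[0,0,-0.001],[0,0,-0.002],[0,0,-0.002]], "rot": [[0,0,0],[0,0,0],[0,0,0]]}}

```text
time: 16.13
ee_pos: [0.5381, -0.3144, 0.0814]
eef_rot: [1.0, 0.023, -0.0, 0.0]
ft_force: [-5.8, 0.1, 9.1]
width: 0.0871
grip_force: 4.4
```

Tongue at the hook. Continuing in small steps.

Emit:
{"method": "arm_command", "body": {"xyz": [[0,0,-0.001],[0,0,-0.0015],[0,0,-0.0015]], "rot": [[0,0,0],[0,0,0],[0,0,0]]}}

```text
time: 16.38
ee_pos: [0.5377, -0.3145, 0.0802]
eef_rot: [1.0, 0.023, -0.001, 0.0]
ft_force: [-7.9, 0.3, 13.6]
width: 0.0874
grip_force: 6.0
```

Emit:
{"method": "arm_command", "body": {"xyz": [[0,0,-0.001],[0,0,-0.0015],[0,0,-0.0015]], "rot": [[0,0,0],[0,0,0],[0,0,0]]}}

```text
time: 16.63
ee_pos: [0.5373, -0.3145, 0.0788]
eef_rot: [1.0, 0.023, -0.001, 0.0]
ft_force: [-10.7, 0.2, 15.4]
width: 0.0869
grip_force: 7.3
```

Emit:
{"method": "arm_command", "body": {"xyz": [[-0.001,0,0],[-0.002,0,0],[-0.003,0,0],[-0.003,0,0]], "rot": [[0,0,0],[0,0,0],[0,0,0],[0,0,0]]}}

```text
time: 16.97
ee_pos: [0.5369, -0.3144, 0.0792]
eef_rot: [1.0, 0.023, 0.002, 0.001]
ft_force: [0.7, -1.2, 7.3]
width: 0.0869
grip_force: 3.8
```

Emit:
{"method": "arm_command", "body": {"xyz": [[0,0,-0.001],[0,0,-0.0015],[0,0,-0.0015]], "rot": [[0,0,0],[0,0,0],[0,0,0]]}}

```text
time: 17.22
ee_pos: [0.5367, -0.3145, 0.0782]
eef_rot: [1.0, 0.023, 0.001, 0.001]
ft_force: [-3.4, -0.2, 12.8]
width: 0.0869
grip_force: 6.7
```

Emit:
{"method": "arm_command", "body": {"xyz": [[-0.0005,0,-0.001],[-0.0005,0,-0.001],[-0.0005,0,-0.001]], "rot": [[0,0,0],[0,0,0],[0,0,0]]}}

```text
time: 17.47
ee_pos: [0.536, -0.3144, 0.0763]
eef_rot: [1.0, 0.023, 0.001, 0.0]
ft_force: [1.1, -0.8, 4.2]
width: 0.0867
grip_force: 2.4
```

Emit:
{"method": "arm_command", "body": {"xyz": [[0,0,-0.001],[0,0,-0.0015],[0,0,-0.0015]], "rot": [[0,0,0],[0,0,0],[0,0,0]]}}

```text
time: 17.72
ee_pos: [0.5355, -0.3144, 0.0742]
eef_rot: [1.0, 0.023, 0.0, 0.0]
ft_force: [-0.2, -1.1, 3.9]
width: 0.0872
grip_force: 2.1
```

Emit:
{"method": "arm_command", "body": {"xyz": [[0,0,0.004],[0,0,0.012],[0,0,0.03],[0,-0.01,0.05],[-0.005,-0.03,0.07],[-0.01,-0.06,0.09],[-0.015,-0.09,0.1],[-0.02,-0.12,0.1],[-0.02,-0.14,0.1],[-0.02,-0.15,0.1],[-0.02,-0.15,0.1],[-0.02,-0.15,0.1]], "rot": [[0,0,0],[0,0,0],[0,0,0],[0,0,0],[0,0,0],[0,0,0],[0,0,0],[0,0,0],[0,0,0],[0,0,0],[0,0,0],[0,0,0]]}}

```text
time: 18.72
ee_pos: [0.5156, -0.4629, 0.1737]
eef_rot: [1.0, 0.023, 0.0, -0.001]
ft_force: [0.6, 0.8, -0.6]
width: 0.0868
grip_force: 0.0
```

Run:
```python
from h import *
st()
a=r.camera('top')[150:270,290:410,::-1];b=r.camera('side')[110:230,190:310,::-1]
cv2.imwrite('pics/k.png',cv2.resize(np.hstack([a,b]),None,fx=3.3,fy=3.3,interpolation=cv2.INTER_CUBIC))
```

```text
{'time': 18.7167, 'ee_pos': [0.5156, -0.4629, 0.1737], 'eef_rot': [0.9997, 0.0233, 0.0, -0.0007], 'ft_force': [0.6209, 0.7621, -0.6474], 'width': 0.0868, 'joint_positions': [0.7764, 0.5141, -0.1611, 1.3133, 0.0804, 1.3213, -0.9084]}
```

View pics/k.png

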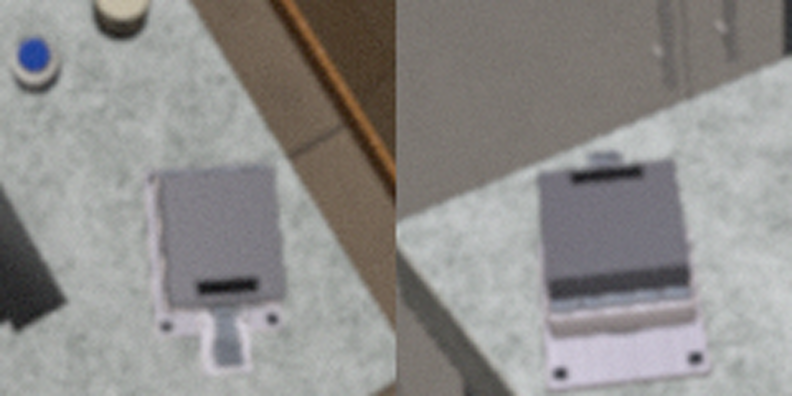

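The cover is down and stays shut with the arm clear, looking the same as before in both views, and the bottle and can that show have not moved. Handing in.

```bash
python3 -c "
from h import *
print(r.close_job())"
```

```text
the job is handed in; nothing more can be done
None
```

I opened the cover with the latch, pushed the slide to its left stop and snapped the cover shut with the latch holding it. I handed the job in at about 19 s and have not seen the verdict; wrist forces stayed below 20 N in every reading, and no bottle or can was touched.

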